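Scoop up the tablets and hold them level

ROBOT

A 6-joint arm with a two-finger parallel gripper is mounted at the origin on a cart in front of the work surface, level with it; the furniture and walls round the work are solid. World frame = base frame: x ahead of the robot, y to its left, z up, the work surface at z = 0. Lengths are in m, angles in rad, forces in N, time in s.
With the tool pointing down it reaches from about 0.375 to 0.975 m from the base axis. Payload 3.8 kg.
Tool frame: the origin (TCP) lies midway between the tips of the shut fingers; the grasp point (between the pads) lies 19 mm behind it; x points along the fingers, y is the direction in which the jaws open and shut, and the axes are right-handed (so a half turn about x gives the same grasp; the last joint's range is limited). The gripper opens to 85 mm and grips with 20 to 120 N. Pads are 22 mm wide; open, the fingers measure 114 mm over their backs; the gripper's body (76 mm by 85 mm) begins 54 mm behind the grasp point. The pads swing forward as they close: fully open they stand 13 mm farther back than shut.
Start: joints at [1.169, 0.264, 1.604, -0, 1.274, -0.037], TCP at [0.241, 0.631, 0.231] pointing down, gripper open.
Joint ranges: [-2.63, 2.63], [-0.94, 2.18], [0.31, 2.57], [-1.31, 4.45], [0, 2.66], [-2.55, 2.55]. Speed limits (rad/s): [2.57, 2.57, 3.14, 3.14, 3.14, 3.14].

INTERFACE

Orientations are given as a rotation vector (axis times angle).
In Python, from workcell import read_state, read_camera, get_calibration, finish_job gives the robot as it stands. The module is installed in compiled form; this text tells all that it offers.
- The arm moves only by the shell command python3 -m creep 'ROWS' [FORCE]. ROWS is JSON, a list of rows, each a list of 3 entries, a list of its own where there are three numbers: the closure in counts, from 0 (fully open) to 255 (shut), then the shift along the world's x, y, z in mm, then the turn about the world's z in rad. In form: [[hand, [tx, ty, tz], spin], ...]. A call has exactly 8 rows; each row shifts and turns the commanded pose from where the row before left it; what a row does not reach is not made up. A row lasts 1/12 s, in which the tool goes at most 41.7 mm and 7.16 degrees, less where a joint would pass 70% of its speed; a pose out of reach is approached as far as the arm can. A call is refused whole if a number of a shift passes 41.7 or a number of a turn 0.125, either way. A call with a gripper value outside its range is refused whole. The fingers move at their own pace and stop on an object; FORCE is the grip in N (left out, the last holds). Time passes only in rows, so rows that do not move let the fingers close, or fill a call up. It gives the time, the measured TCP pose, the force and the opening at its end, in the units of the state.
- read_state(): the state, without advancing time (a new reading comes with each control period).
- read_camera(name): name is "scene" or "side" or "wrist"; returns (picture, depth): 420x560x3 uint8, blue, green, red; 420x560 float32, m along the optical axis (not along the pixel's ray), 0 where there is no reading.
- get_calibration(name): a dict with "K" (3x3 intrinsics, pixels), "eye" and "orientation" of the camera in the world. Camera axes: x right, y down, z forward; pixel columns grow to the right and rows downward; lengths in m; the calibration is good to about 2 mm. The wrist camera is an equidistant fisheye: a pixel r from the principal point sees the ray r / f radians off the axis. A picture is of the moment at which its call begins: read the wrist's pose just before it. get_calibration takes no time and is no camera call; for the wrist camera it gives the pose at the moment of the call.
- finish_job(): hands the job in, once; it reports no verdict.
The state is a dict: "time": time; "q": joint angles; "joint_vel": joint speeds; "joint_torque": joint torques, N m; "tool_pos": TCP position; "tcp_rot": TCP orientation; "wrist_force": force on the tool from outside, world axes, zero at the start; "torque": the same for the moment, N m; "width": opening from 0.0 (shut) to 1.0 (fully open).
Only numpy, scipy, OpenCV 4.12 (cv2) and the standard library are available. Lean on these libraries where they do the work, as an engineer would, in place of code of your own. Each camera call takes 0.05 s, during which the arm holds its last target.

TASK

Take the aluminium scoop by its handle, scoop up all three white tablets that lie inside the three-sided fence (push the scoop in along the bench so that the back wall stops them; do not touch them with the fingers) and lift the loaded scoop clear, keeping it level, until its bottom is about 18 cm above the bench, so that the tablets can be counted. Finish while holding it there in the gripper, level and still, with the three tablets in it; leave the other things where they are.

Things in the scene. Friction and masses are not known exactly. Their poses are not given: they have to be found in the camera images.
- scoop: Flat-bottomed steel sheet scoop with a grey handle, 230 long, 110 wide, 54 mm high, 0.13-0.2 kg, lying flat on the bench. Origin: on the flat underside, middle of the bowl, z up. Mouth towards its -y, handle towards +y. Bowl floor 1.2 mm thick, y = -60 to 60 mm; side walls 2 mm thick, 10 mm high at the mouth rising to 38 mm at the back wall (y = 60 mm).
- scoop_grip (a point): Where to grip the scoop: on the flat-sided handle, 95 mm along +y and 41 mm above the scoop's origin. The handle is a bar along y, 18 mm wide across the scoop's x, z = 28 to 54 mm, y = 72 to 170 mm, open air round and below it. The bowl is the heavy side (centre of mass roughly 50 mm towards -y from here): 80 N of grip holds it without slipping.
- scoop_lip (a point): Middle of the scoop's straight front lip, at the underside, 60 mm along -y from its origin.
- fence: Three-sided aluminium fence fixed to the bench, walls 26 high, 4 mm thick, no floor. Origin at bench level, middle of the back wall's inner face. Open towards its +y; side walls 170 mm apart inside (x = +-85), running to y = 110 mm. Back corners are cut at 45 degrees, leaving a straight back wall x = -67 to 67 mm. Flat feet reach to x = +-99 mm.
- tablet_1: White double-domed tablet, 30 mm diameter, 15 mm thick, 20 g, lying flat on the bench inside the fence, 20 to 90 mm from the back wall. Origin: centre of its underside. Its lower rim curves up (1.3 mm high at radius 11), so a thin lip slips under it once the back wall stops it; before that it slides ahead of the lip.
- tablet_2: White double-domed tablet, 30 mm diameter, 15 mm thick, 20 g, lying flat on the bench inside the fence, 20 to 90 mm from the back wall. Origin: centre of its underside. Its lower rim curves up (1.3 mm high at radius 11), so a thin lip slips under it once the back wall stops it; before that it slides ahead of the lip.
- tablet_3: White double-domed tablet, 30 mm diameter, 15 mm thick, 20 g, lying flat on the bench inside the fence, 20 to 90 mm from the back wall. Origin: centre of its underside. Its lower rim curves up (1.3 mm high at radius 11), so a thin lip slips under it once the back wall stops it; before that it slides ahead of the lip.
- small_beaker: Glass beaker, 58x56x68 mm, upright; bystander. Origin under its centre.
- timer: White bench timer, 62x62x19 mm; bystander. Origin under its centre.
- tape: Roll of tape lying flat, 104x102x25 mm; bystander. Origin under its centre.
- pen: Black pen lying along its y, 12x145x9 mm, near the front edge of the bench; bystander. Origin under its centre.
- tweezers: White tweezers lying along their y, 10x126x8 mm, near the front edge of the bench; bystander. Origin under their centre.

How it is judged:
On the way:
1. all three tablets are on the scoop's floor, while the scoop is still low at the bench (x of tablet_1 in the frame of scoop between -0.055 and 0.055 m and y of tablet_1 in the frame of scoop between -0.055 and 0.06 m and z of tablet_1 in the frame of scoop between -0.004 and 0.05 m and x of tablet_2 in the frame of scoop between -0.055 and 0.055 m and y of tablet_2 in the frame of scoop between -0.055 and 0.06 m and z of tablet_2 in the frame of scoop between -0.004 and 0.05 m and x of tablet_3 in the frame of scoop between -0.055 and 0.055 m and y of tablet_3 in the frame of scoop between -0.055 and 0.06 m and z of tablet_3 in the frame of scoop between -0.004 and 0.05 m and height (world z) of scoop below 0.06 m), for 0.1 s.
At the end, for the whole second after the job is handed in: The fingers hold the scoop free in the air, origin 0.13 to 0.26 m above the bench, within 0.17 rad (10 degrees) of level, slower than 0.03 m/s and 0.15 rad/s, touching nothing else, all three tablets lying in it (within 55 mm of its centre plane, at least 5 mm behind the lip) (x of tablet_1 in the frame of scoop between -0.055 and 0.055 m and y of tablet_1 in the frame of scoop between -0.055 and 0.06 m and z of tablet_1 in the frame of scoop between -0.004 and 0.05 m and x of tablet_2 in the frame of scoop between -0.055 and 0.055 m and y of tablet_2 in the frame of scoop between -0.055 and 0.06 m and z of tablet_2 in the frame of scoop between -0.004 and 0.05 m and x of tablet_3 in the frame of scoop between -0.055 and 0.055 m and y of tablet_3 in the frame of scoop between -0.055 and 0.06 m and z of tablet_3 in the frame of scoop between -0.004 and 0.05 m and height (world z) of scoop between 0.13 and 0.26 m and angle between scoop's own z axis and vertical below 0.17 rad and linear speed of scoop below 0.03 m/s and angular speed of scoop below 0.15 rad/s and contact force between scoop and the fingers above 2 N and contact force between scoop and fence below 0.1 N and contact force between scoop and small_beaker below 0.1 N and contact force between scoop and timer below 0.1 N and contact force between scoop and tape below 0.1 N and contact force between scoop and pen below 0.1 N and contact force between scoop and tweezers below 0.1 N); the arm keeps its last pose, push and grip.
It fails at once if the fingers touch a tablet (contact force between the fingers and tablet_1 above 0.3 N or contact force between the fingers and tablet_2 above 0.3 N or contact force between the fingers and tablet_3 above 0.3 N).
It fails at once if the scoop is tilted more than 0.35 rad (20 degrees) while it is more than 80 mm above the bench (height (world z) of scoop above 0.08 m and angle between scoop's own z axis and vertical above 0.35 rad).
It fails at once if another thing on the bench is moved more than 30 mm (distance of any of small_beaker, timer, tape, pen, tweezers from where it was at the start of the episode above 0.03 m).
It also fails if it takes over 51 s, if anything falls off the work surface, if the arm or the gripper's body presses on something with over 40 N, if the wrist force passes 120 N, or if a joint passes its speed limit or range.

## Working session

There is one attempt and no reset: what is moved stays moved. The work goes in short steps, Python scripts to look and compute and a shell command to move; the robot and the scene stay as the last step left them, time stands still between calls to the robot, and variables do not carry over. Pictures are saved under pics/ and viewed, and the job is handed in when it is done.

```bash
mkdir -p pics; ls; python3 - <<'E'
from workcell import *
import cv2,numpy as np
print(read_state())
for n in ["scene","side"]:
    p,d=read_camera(n); cv2.imwrite(f"pics/{n}0.png",p); np.savez(f"{n}0.npz",p=p,d=d)
    print(n,get_calibration(n))
E
```

```text
pics
{'time': 0.0, 'q': array([ 1.16909231e+00,  2.64769493e-01,  1.60537824e+00,  4.61830862e-06,
        1.27367934e+00, -3.69425733e-02]), 'joint_vel': array([0.00010724, 0.00138691, 0.00217985, 0.00019847, 0.00151546,
       0.00081315]), 'joint_torque': array([ 1.87094709e-03, -5.15125573e+01, -3.67313182e+01,  1.23426198e-04,
        1.27885115e-02, -1.48683370e-05]), 'tool_pos': array([0.24053335, 0.62991177, 0.22994871]), 'tcp_rot': array([ 0.2844958 ,  1.55227391, -0.28793587]), 'wrist_force': array([-0.21992992,  0.43158763, -0.41393706]), 'torque': array([ 0.02450055,  0.04439726, -0.0177719 ]), 'width': 0.998448405415626}
scene {'K': array([[418.17437628,   0.        , 278.35956958],
       [  0.        , 418.17437628, 204.75046713],
       [  0.        ,   0.        ,   1.        ]]), 'eye': array([-0.06343555,  0.50066908,  0.7964492 ]), 'orientation': array([-1.28976733,  2.2675617 , -0.94543512])}
side {'K': array([[391.52422607,   0.        , 280.20681615],
       [  0.        , 391.52422607, 212.81706826],
       [  0.        ,   0.        ,   1.        ]]), 'eye': array([ 0.35119888, -0.59546419,  0.71737467]), 'orientation': array([-2.27768079,  0.3275995 , -0.13386441])}
```

View pics/scene0.png

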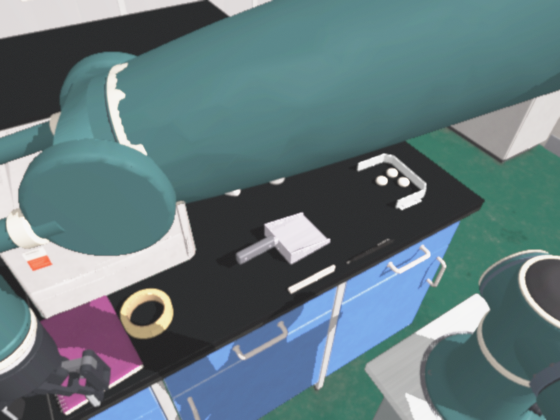

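View pics/side0.png

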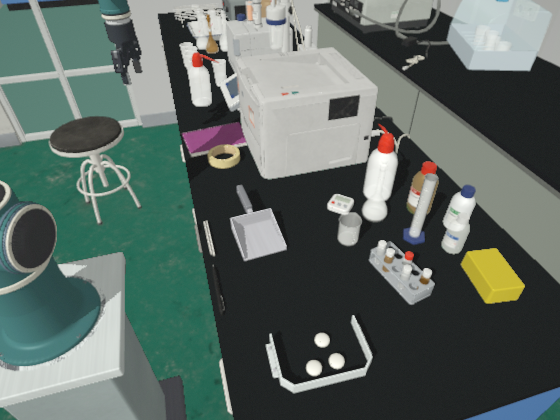

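The side picture shows the whole work. The scoop's bowl is at about (258,233) with its handle up to (240,190). The fence is at about (320,360), open upward in the image, which is towards +y. The tablets are at (322,340), (314,368) and (336,361). The scene picture also shows the scoop (285,240) and the fence (395,180). I'll turn these into positions next.

```bash
cat > h.py <<'E'
import numpy as np,cv2
from scipy.spatial.transform import Rotation as R
from workcell import *
def cal(n):
    c=get_calibration(n); return c["K"],np.array(c["eye"]),R.from_rotvec(c["orientation"]).as_matrix()
def ray(n,u,v,z):
    K,e,M=cal(n); d=M@np.array([(u-K[0,2])/K[0,0],(v-K[1,2])/K[1,1],1]); return e+d*(z-e[2])/d[2]
def cloud(n,d):
    K,e,M=cal(n); v,u=np.mgrid[:d.shape[0],:d.shape[1]]
    P=np.stack([(u-K[0,2])/K[0,0]*d,(v-K[1,2])/K[1,1]*d,d],-1)@M.T+e
    P[d==0]=np.nan; return P
def proj(n,X):
    K,e,M=cal(n); c=(np.asarray(X)-e)@M; return c[...,:2]/c[...,2:]*K[0,0]+K[:2,2]
E
python3 - <<'E'
from h import *
for n,roi in [("side",(300,345,300,375)),("scene",(160,195,370,415))]:
    f=np.load(n+"0.npz");p,d=f["p"],f["d"];P=cloud(n,d)
    print(n,"bench z",np.nanmedian(P[270:300,270:350,2]) if n=="side" else np.nanmedian(P[200:215,340:390,2]))
    m=((p.min(2)>150)).astype(np.uint8)
    k,l,s,c=cv2.connectedComponentsWithStats(m)
    for i in range(1,k):
        if s[i,4]<25 : continue
        Q=P[l==i]; ok=~np.isnan(Q[:,0]); Q=Q[ok]
        if len(Q)<10 or np.median(Q[:,2])>0.1 or np.median(Q[:,2])<-.02: continue
        print(i,s[i],c[i].round(1),"mean",np.median(Q,0).round(3),"lo",np.percentile(Q,1,0).round(3),"hi",np.percentile(Q,99,0).round(3), "ray z=.01",ray(n,*c[i],.009).round(4))
    x0,y0,x1,y1=(180,150,400,410) if n=="side" else (220,140,460,290)
    cv2.imwrite(f"pics/{n}crop.png",cv2.resize(p[y0:y1,x0:x1],None,fx=(2.3 if n=="side" else 3),fy=(2.3 if n=="side" else 3),interpolation=cv2.INTER_CUBIC))
E
```

```text
side bench z -0.0006237692196632283
4 [399   0  38  21 561] [417.5   9.1] mean [1.789 1.557 0.083] lo [ 1.687  1.543 -0.029] hi [2.207 1.991 0.138] ray z=.01 [1.9708 1.8256 0.009 ]
13 [361  18  12   7  48] [365.1  21.4] mean [1.465 1.561 0.047] lo [1.45  1.548 0.035] hi [1.51  1.584 0.065] ray z=.01 [1.5355 1.6886 0.009 ]
19 [407  56  11   8  44] [412.8  60.2] mean [ 1.53   1.115 -0.02 ] lo [ 1.498  1.085 -0.025] hi [ 1.576  1.163 -0.015] ray z=.01 [1.4831 1.0494 0.009 ]
29 [395 134  13  14  36] [399.  140.2] mean [1.053 0.408 0.008] lo [ 0.986  0.326 -0.   ] hi [1.114 0.457 0.07 ] ray z=.01 [1.0589 0.4139 0.009 ]
37 [ 363  149   34   72 1728] [378.4 183.7] mean [0.821 0.142 0.075] lo [0.779 0.068 0.01 ] hi [0.88  0.194 0.183] ray z=.01 [0.8803 0.2128 0.009 ]
44 [210 159  12   8  59] [215.5 162.2] mean [0.434 0.455 0.016] lo [0.42  0.444 0.002] hi [0.451 0.473 0.027] ray z=.01 [0.4354 0.4655 0.009 ]
46 [408 174  28  63 745] [420.7 204.8] mean [ 0.864 -0.012  0.095] lo [ 0.856 -0.019  0.015] hi [0.914 0.098 0.188] ray z=.01 [0.9482 0.0917 0.009 ]
49 [ 442  192   33   62 1235] [457.4 2
[... 3072 characters left out ...]
8.8] mean [0.363 0.144 0.007] lo [ 0.358  0.079 -0.002] hi [0.375 0.203 0.011] ray z=.01 [0.3621 0.1448 0.009 ]
24 [121 289  51  40 683] [149.6 304.6] mean [0.488 0.474 0.024] lo [0.418 0.443 0.004] hi [0.514 0.534 0.027] ray z=.01 [0.4832 0.4806 0.009 ]
25 [ 365  294  164  126 5547] [425.8 359.1] mean [ 0.109  0.088 -0.   ] lo [-0.034 -0.148 -0.021] hi [0.148 0.161 0.182] ray z=.01 [0.0929 0.0586 0.009 ]
28 [109 365  34  23 145] [125.6 375.7] mean [0.36  0.569 0.006] lo [ 0.356  0.538 -0.003] hi [0.365 0.601 0.014] ray z=.01 [0.3589 0.5696 0.009 ]
30 [ 65 395  35  20 175] [ 84.  403.5] mean [0.349 0.645 0.012] lo [ 0.212  0.587 -0.001] hi [0.354 0.68  0.278] ray z=.01 [0.3474 0.648  0.009 ]
```

```bash
python3 - <<'E'
from h import *
n="side"; f=np.load("side0.npz");p,d=f["p"],f["d"];P=cloud(n,d)
# x-y map of points with z>8mm in region
for reg,(xa,xb,ya,yb) in {"fence":(0.2,.75,-.35,0.05),"scoop":(.2,.75,.0,.6)}.items():
    m=(P[...,0]>xa)&(P[...,0]<xb)&(P[...,1]>ya)&(P[...,1]<yb)&(P[...,2]>.006)&(P[...,2]<.08)
    Q=P[m]; print(reg,len(Q))
    im=np.full((600,800,3),60,np.uint8); s=min(800/(yb-ya),600/(xb-xa))
    for q,c in zip(Q,p[m]): cv2.circle(im,(int((yb-q[1])*s),int((xb-q[0])*s)),2,tuple(int(t) for t in c),-1)
    cv2.imwrite(f"pics/top_{reg}.png",im)
E
```

```text
fence 2632
scoop 4327
```

View pics/top_fence.png

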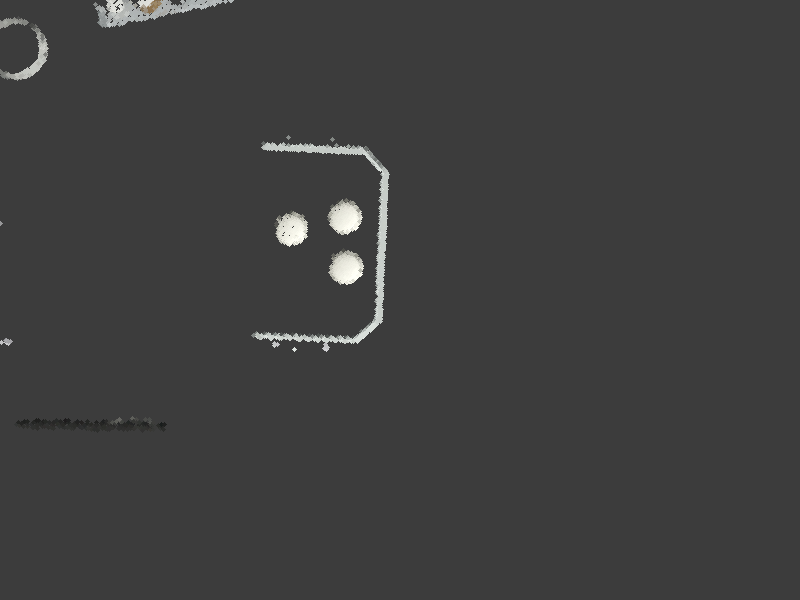

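View pics/top_scoop.png

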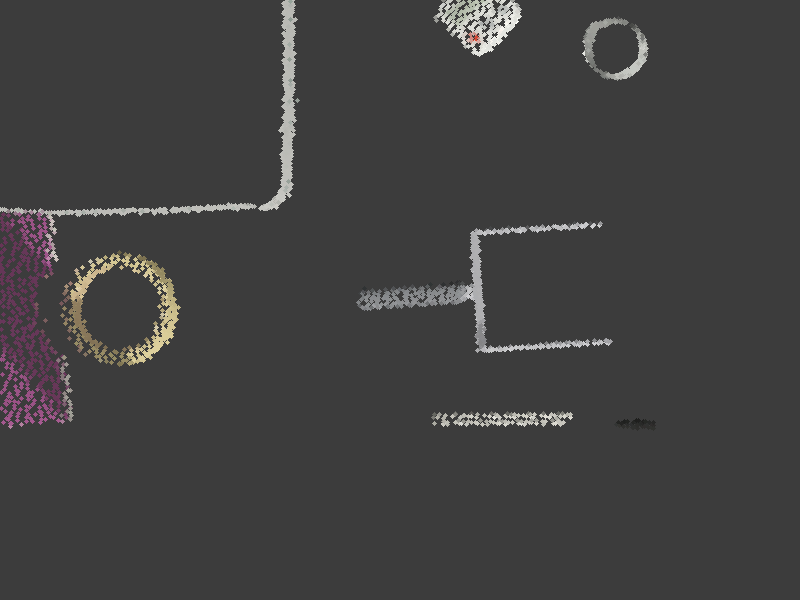

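View pics/sidecrop.png

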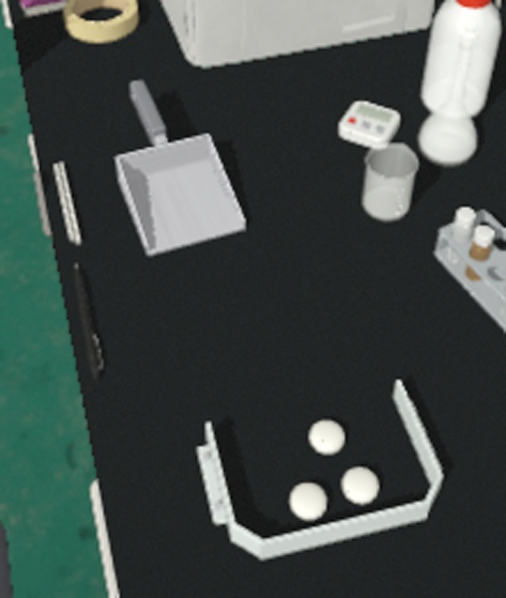

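The top-view maps show the scoop handle and bowl, the fence and the three tablets clearly. Next I'll fit the axes numerically.

```bash
python3 - <<'E'
from h import *
def fit(Q):
    l=cv2.fitLine(Q[:,:2].astype(np.float32),cv2.DIST_HUBER,0,0.001,0.001).ravel(); return l
for n in ["side","scene"]:
    f=np.load(n+"0.npz");p,d=f["p"],f["d"];P=cloud(n,d)
    B=lambda xa,xb,ya,yb,za,zb:P[(P[...,0]>xa)&(P[...,0]<xb)&(P[...,1]>ya)&(P[...,1]<yb)&(P[...,2]>za)&(P[...,2]<zb)]
    print(n)
    for name,b in {"back":(.46,.585,-.33,-.28,.018,.03),"sideR":(.42,.46,-.27,-.18,.018,.03),"sideL":(.6,.63,-.27,-.18,.018,.03),
       "handle":(.44,.53,.18,.32,.045,.065),"scoopback":(.43,.55,.14,.18,.03,.042),"sw1":(.42,.46,.05,.14,.008,.045),"sw2":(.52,.56,.05,.14,.008,.045)}.items():
        Q=B(*b)
        if len(Q)<8: print(name,len(Q)); continue
        l=fit(Q); a=np.arctan2(l[1],l[0]); 
        print(name,len(Q),"pt",l[2:].round(4),"ang",round(float(a),4),"lo",np.percentile(Q,1,0).round(4),"hi",np.percentile(Q,99,0).round(4))
s=read_state();print(R.from_rotvec(s["tcp_rot"]).as_matrix().round(3))
E
```

```text
side
back 263 pt [ 0.516 -0.3  ] ang -0.0439 lo [ 0.4617 -0.3037  0.018 ] hi [ 0.5836 -0.2955  0.0276]
sideR 110 pt [ 0.4404 -0.2292] ang 1.525 lo [ 0.437  -0.2694  0.0184] hi [ 0.4439 -0.1853  0.0279]
sideL 116 pt [ 0.6135 -0.232 ] ang 1.5322 lo [ 0.6111 -0.2692  0.0181] hi [ 0.6176 -0.1919  0.0282]
handle 145 pt [0.4779 0.224 ] ang -1.5056 lo [0.4682 0.1814 0.0468] hi [0.4891 0.2702 0.0558]
scoopback 152 pt [0.4816 0.1614] ang 0.0622 lo [0.431  0.1429 0.0302] hi [0.5388 0.179  0.0416]
sw1 63 pt [0.4328 0.1018] ang -1.5038 lo [0.4298 0.0512 0.0089] hi [0.4373 0.1375 0.034 ]
sw2 77 pt [0.5408 0.101 ] ang -1.4987 lo [0.538  0.0524 0.0085] hi [0.5458 0.1364 0.0328]
scene
back 115 pt [ 0.5201 -0.2976] ang -0.0425 lo [ 0.4612 -0.3036  0.0183] hi [ 0.5839 -0.2923  0.0281]
sideR 78 pt [ 0.4394 -0.2247] ang 1.5314 lo [ 0.4362 -0.2689  0.0185] hi [ 0.4443 -0.1832  0.0287]
sideL 67 pt [ 0.6131 -0.2299] ang 1.522 lo [ 0.6093 -0.2693  0.0181] hi [ 0.6175 -0.1902  0.0291]
handle 318 pt [0.4737 0.2353] ang -1.5211 lo [0.4653 0.1812 0.0453] hi [0.486  0.2728 0.0569]
scoopback 135 pt [0.4771 0.1629] ang 0.0326 lo [0.4314 0.1426 0.0304] hi [0.5389 0.1784 0.0417]
sw1 152 pt [0.4313 0.1029] ang -1.4998 lo [0.4284 0.0528 0.0083] hi [0.4364 0.139  0.0341]
sw2 135 pt [0.5397 0.1019] ang -1.4984 lo [0.5365 0.0516 0.0083] hi [0.5445 0.1395 0.0328]
[[-0.001  0.357  0.934]
 [-0.002  0.934 -0.357]
 [-1.    -0.002 -0.   ]]
```

Both views agree:
- **Scoop:** origin about (0.486, 0.102), yaw +0.071. The handle end falls where it should, at y≈0.271.
- **Grip point:** about (0.479, 0.197, 0.041).
- **Fence:** yaw −0.044.

I'll move above the grip, turning −1.135 rad in total.

```bash
python3 -m creep '[[0,[8,-35,0],-0.1],[0,[8,-35,0],-0.1],[0,[8,-35,0],-0.1],[0,[8,-35,0],-0.1],[0,[8,-35,0],-0.1],[0,[8,-35,0],-0.1],[0,[8,-35,0],-0.1],[0,[8,-35,0],-0.1]]' 80
python3 -m creep '[[0,[25,-22,0],-0.06],[0,[25,-22,-10],-0.06],[0,[25,-22,-15],-0.06],[0,[25,-22,-15],-0.06],[0,[25,-22,-15],-0.06],[0,[25,-22,-15],-0.035],[0,[25,-21,-10],0],[0,[0,0,0],0]]'
python3 - <<'E'
from h import *
s=read_state();print(s["time"],s["tool_pos"],s["wrist_force"],R.from_rotvec(s["tcp_rot"]).as_matrix().round(3),s["q"].round(3))
E
```

```text
time: 0.77
tool_pos: [0.3045, 0.3487, 0.2307]
tcp_rot: [0.908, 1.373, -0.909]
wrist_force: [1.3, -0.6, -0.4]
width: 1.0
time: 1.43
tool_pos: [0.4817, 0.1936, 0.1485]
tcp_rot: [1.156, 1.24, -1.163]
wrist_force: [-0.4, -1.3, 1.2]
width: 0.999
1.4333 [0.48167732 0.19356711 0.14851119] [-0.38551569 -1.29939741  1.24110969] [[-0.002  0.998  0.067]
 [-0.003  0.067 -0.998]
 [-1.    -0.002  0.003]] [ 3.360e-01  4.000e-02  2.020e+00 -2.000e-03  1.085e+00  2.700e-01]
```

```bash
python3 - <<'E'
from h import *
c=get_calibration("wrist"); p,d=read_camera("wrist"); s=read_state(); print(s["time"],s["tool_pos"],s["wrist_force"]); print(c)
cv2.imwrite("pics/w1.png",p); np.savez("w1.npz",p=p,d=d,K=c["K"],e=c["eye"],o=c["orientation"])
K=c["K"];M=R.from_rotvec(c["orientation"]).as_matrix();f=K[0,0]
v,u=np.mgrid[:420,:560]; a=u-K[0,2];b=v-K[1,2];r=np.hypot(a,b)+1e-9;t=r/f
D=np.stack([np.tan(t)*a/r,np.tan(t)*b/r,np.ones_like(t)],-1); ok=(t<1.3)&(d>0)
P=(D*d[...,None])@M.T+c["eye"]
B=lambda xa,xb,ya,yb,za,zb:P[ok&(P[...,0]>xa)&(P[...,0]<xb)&(P[...,1]>ya)&(P[...,1]<yb)&(P[...,2]>za)&(P[...,2]<zb)]
for nm,b in {"handle":(.44,.52,.18,.3,.045,.06),"back":(.42,.55,.13,.18,.032,.043),"bench":(.4,.6,-.1,.0,-.05,.05)}.items():
    Q=B(*b); print(nm,len(Q))
    if len(Q)>8:
        l=cv2.fitLine(Q[:,:2].astype(np.float32),cv2.DIST_HUBER,0,.001,.001).ravel(); print(l[2:],np.arctan2(l[1],l[0]),np.percentile(Q,2,0).round(4),np.percentile(Q,98,0).round(4))
E
```

```text
1.4833 [0.48023974 0.19525484 0.14938603] [-0.29086921 -0.03375719 -0.00091819]
{'K': array([[325.1922621 ,   0.        , 281.47968078],
       [  0.        , 325.1922621 , 210.6092644 ],
       [  0.        ,   0.        ,   1.        ]]), 'eye': array([0.47786577, 0.26240243, 0.29111428]), 'orientation': array([2.86113259, 0.09776996, 0.0105378 ])}
handle 2894
[0.47861028 0.22717692] -1.5028301 [0.4688 0.182  0.0505] [0.4884 0.2693 0.0554]
back 1089
[0.4839343  0.16167568] 0.06747046 [0.4288 0.1347 0.0323] [0.5391 0.1661 0.0413]
bench 108
[ 0.42594633 -0.00406069] 0.022871446 [ 0.4004 -0.0138 -0.002 ] [ 5.665e-01 -3.000e-04  4.000e-04]
```

View pics/w1.png

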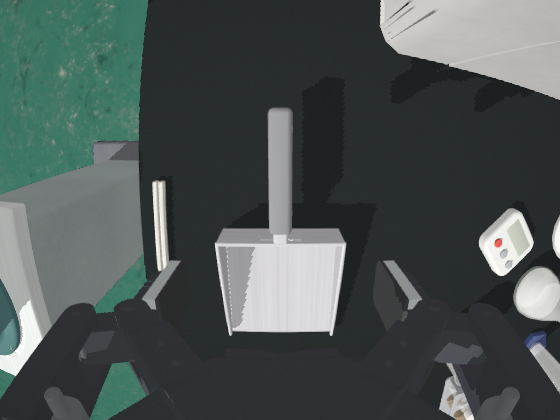

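The wrist picture shows the handle (280,110–235) midway between the fingers. The measured handle centreline passes x=0.4807 at y=0.197, within 1 mm of the earlier estimate. I'll descend and close.

```bash
python3 -m creep '[[0,[0,2,-25],0.003],[0,[0,0,-25],0],[0,[0,0,-25],0],[0,[0,0,-25],0],[0,[0,0,-15],0],[0,[0,0,-8],0],[0,[0,0,-3],0],[0,[0,0,0],0]]' 80
python3 - <<'E'
from h import *
s=read_state();print(s["time"],s["tool_pos"],s["wrist_force"])
E
```

```text
time: 2.15
tool_pos: [0.4793, 0.2001, 0.0252]
tcp_rot: [1.154, 1.244, -1.155]
wrist_force: [0.0, 0.2, 0.4]
width: 0.998
2.15 [0.4792686  0.20005805 0.02517952] [0.01415542 0.22815568 0.4168329 ]
```

```bash
python3 -m creep '[[0,[1,-3,-2],0],[0,[0,0,0],0],[120,[0,0,0],0],[160,[0,0,0],0],[200,[0,0,0],0],[255,[0,0,0],0],[255,[0,0,0],0],[255,[0,0,0],0]]' 80
python3 -m creep '[[255,[0,0,0],0],[255,[0,0,0],0],[255,[0,0,0],0],[255,[0,0,0],0],[255,[0,0,0],0],[255,[0,0,0],0],[255,[0,0,0],0],[255,[0,0,0],0]]' 80
python3 - <<'E'
from h import *
s=read_state();print(s["time"],s["tool_pos"],s["wrist_force"],s["torque"],s["width"]); print(R.from_rotvec(s["tcp_rot"]).as_matrix().round(3))
p,d=read_camera("side");cv2.imwrite("pics/s2.png",cv2.resize(p[120:300,140:380],None,fx=3,fy=3)); p,d=read_camera("wrist");cv2.imwrite("pics/w2.png",p)
E
```

```text
time: 2.82
tool_pos: [0.4808, 0.1965, 0.0235]
tcp_rot: [1.154, 1.243, -1.155]
wrist_force: [-1.1, -1.9, 3.9]
width: 0.199
time: 3.48
tool_pos: [0.4808, 0.1966, 0.0235]
tcp_rot: [1.154, 1.243, -1.155]
wrist_force: [-1.7, -0.7, 5.5]
width: 0.196
3.4833 [0.48079318 0.1965646  0.02349709] [-1.72258438 -0.68457543  5.47028208] [-0.30858331  0.32071955 -0.09591085] 0.1956683461632425
[[-0.     0.997  0.074]
 [-0.     0.074 -0.997]
 [-1.    -0.     0.   ]]
```

View pics/s2.png

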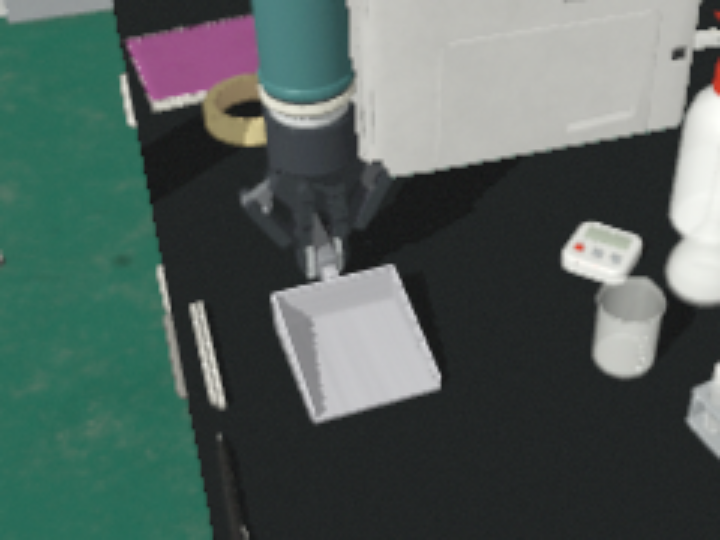

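View pics/w2.png

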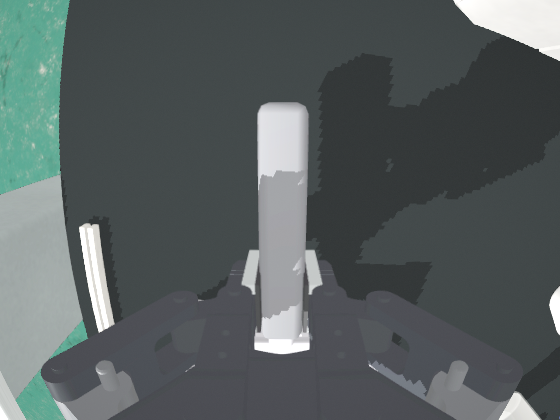

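The grip is firm (opening 0.196, about 17 mm), and the scoop lies flat with a light 5 N bench contact. With the lip on the fence's back wall, the TCP should be at about (0.5325, −0.142). First I slide along the bench to the fence mouth, aiming for a TCP of about (0.538, −0.012) and turning −0.118 rad.

```bash
python3 -m creep '[[255,[4,-14,0],-0.013],[255,[7,-26,0],-0.015],[255,[8,-28,0],-0.015],[255,[8,-28,0],-0.015],[255,[8,-28,0],-0.015],[255,[8,-28,0],-0.015],[255,[8,-28,0],-0.015],[255,[6,-28,0],-0.015]]' 80
python3 -m creep '[[255,[0,0,0],0],[255,[0,0,0],0],[255,[0,0,0],0],[255,[0,0,0],0],[255,[0,0,0],0],[255,[0,0,0],0],[255,[0,0,0],0],[255,[0,0,0],0]]' 80
python3 - <<'E'
from h import *
s=read_state();print(s["time"],s["tool_pos"],s["wrist_force"],s["torque"],s["width"]); print(R.from_rotvec(s["tcp_rot"]).as_matrix().round(3))
p,d=read_camera("side");cv2.imwrite("pics/s3.png",cv2.resize(p[220:410,180:420],None,fx=3,fy=3)); np.savez("s3.npz",p=p,d=d)
p2,d2=read_camera("scene");np.savez("c3.npz",p=p2,d=d2)
for n,dd in (("side",d),("scene",d2)):
    P=cloud(n,dd)
    B=lambda xa,xb,ya,yb,za,zb:P[(P[...,0]>xa)&(P[...,0]<xb)&(P[...,1]>ya)&(P[...,1]<yb)&(P[...,2]>za)&(P[...,2]<zb)]
    for nm,b in {"L":(.57,.62,-.155,-.06,.008,.035),"R":(.45,.5,-.155,-.06,.008,.035),"floor":(.5,.57,-.15,-.07,-.005,.012)}.items():
        Q=B(*b)
        if len(Q)<8: print(n,nm,len(Q)); continue
        l=cv2.fitLine(Q[:,:2].astype(np.float32),cv2.DIST_HUBER,0,.001,.001).ravel(); print(n,nm,len(Q),l[2:],np.arctan2(l[1],l[0]),np.percentile(Q,2,0).round(4),np.percentile(Q,98,0).round(4))
E
```

```text
time: 4.25
tool_pos: [0.5389, -0.0121, 0.0237]
tcp_rot: [1.244, 1.187, -1.241]
wrist_force: [0.3, 3.8, 4.7]
width: 0.193
time: 4.92
tool_pos: [0.538, -0.0108, 0.0235]
tcp_rot: [1.241, 1.188, -1.24]
wrist_force: [0.9, -1.3, 3.9]
width: 0.194
4.9167 [ 0.53803189 -0.01075442  0.02352638] [ 0.91426775 -1.33693515  3.87270106] [-0.36834697 -0.11870962  0.08218818] 0.19397743101504653
[[ 0.001  0.999 -0.043]
 [ 0.    -0.043 -0.999]
 [-1.     0.001 -0.   ]]
side L 120 [ 0.5878478  -0.09331714] 1.5251476 [ 0.5847 -0.1532  0.0087] [ 0.5897 -0.0649  0.0336]
side R 92 [ 0.4792749  -0.11273383] 1.5292337 [ 0.4768 -0.1506  0.0089] [ 0.4831 -0.0627  0.0335]
side floor 953 [ 0.5308259  -0.11471865] 1.0468295 [ 0.5011 -0.1479 -0.0012] [ 0.5684 -0.0716  0.0037]
scene L 60 [ 0.58582926 -0.13028556] 1.5277449 [ 0.5824 -0.154   0.0088] [ 0.5898 -0.1013  0.0248]
scene R 128 [ 0.47934324 -0.09763908] 1.5161543 [ 0.4755 -0.1487  0.0084] [ 0.4827 -0.0631  0.0333]
scene floor 438 [ 0.52983534 -0.10943377] -1.1321672 [ 0.502  -0.1482 -0.0012] [ 0.5684 -0.0739  0.0048]
```

View pics/s3.png

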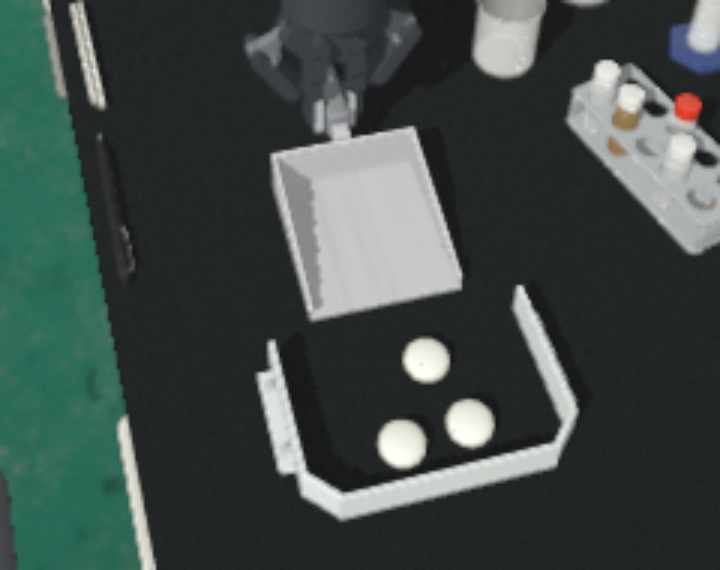

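The scoop is lined up with the fence: measured centreline x=0.533 at y=−0.113 against 0.5337 planned. The tablets are undisturbed. I'll push in along (−0.044, −0.999), checking on the way.

```bash
python3 - <<'E'
from h import *
f=np.load("s3.npz");P=cloud("side",f["d"])
m=(P[...,0]>.49)&(P[...,0]<.57)&(P[...,1]>-.165)&(P[...,1]<-.075)&(P[...,2]<.012)
Q=P[m]; 
for a in np.arange(-.165,-.08,.01):
    q=Q[(Q[:,1]>a)&(Q[:,1]<a+.01)]; print(a.round(3),len(q),np.median(q[:,2]).round(4))
E
python3 -m creep '[[255,[-0.2,-5,0],0],[255,[-0.2,-5,0],0],[255,[-0.2,-5,0],0],[255,[-0.2,-5,0],0],[255,[-0.2,-5,0],0],[255,[-0.2,-5,0],0],[255,[-0.2,-5,0],0],[255,[-0.2,-5,0],0]]' 80
python3 -m creep '[[255,[-0.2,-4,0],0],[255,[-0.2,-4,0],0],[255,[-0.2,-4,0],0],[255,[-0.2,-4,0],0],[255,[-0.2,-4,0],0],[255,[-0.2,-4,0],0],[255,[-0.2,-4,0],0],[255,[-0.2,-4,0],0]]' 80
python3 - <<'E'
from h import *
s=read_state();print(s["time"],s["tool_pos"],s["wrist_force"],s["torque"],s["width"])
p,d=read_camera("side");cv2.imwrite("pics/s4.png",cv2.resize(p[220:410,180:420],None,fx=3,fy=3))
E
```

```text
-0.165 177 0.0011
-0.155 147 0.0015
-0.145 146 0.0017
-0.135 141 0.0014
-0.125 140 0.0013
-0.115 141 0.0013
-0.105 126 0.0014
-0.095 136 0.0013
-0.085 127 0.0012
time: 5.68
tool_pos: [0.5364, -0.0499, 0.0237]
tcp_rot: [1.244, 1.189, -1.241]
wrist_force: [0.2, 5.2, 6.4]
width: 0.197
time: 6.35
tool_pos: [0.5348, -0.0818, 0.0237]
tcp_rot: [1.244, 1.189, -1.241]
wrist_force: [0.9, 4.8, 6.9]
width: 0.198
6.35 [ 0.53479921 -0.08182162  0.02368322] [0.86829456 4.77101438 6.92337733] [ 0.68430223 -0.01885361  0.04172783] 0.1975896489945147
```

View pics/s4.png

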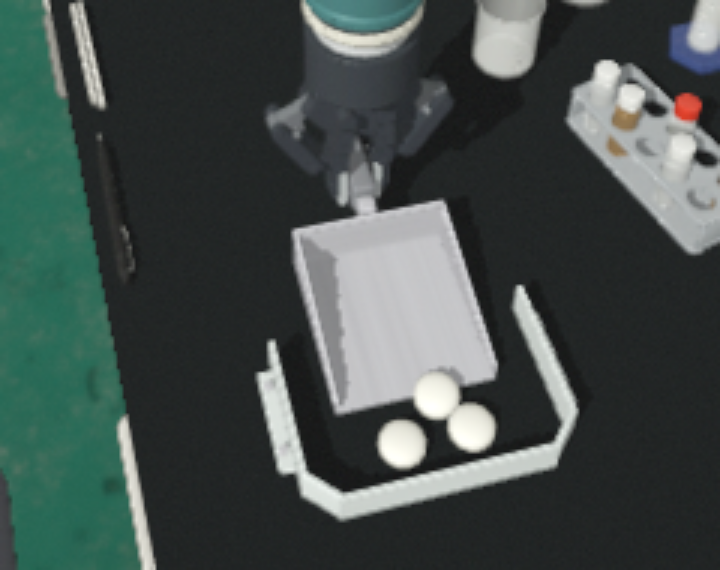

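The lip has begun to push the front tablet at (437,395) against the tablet at (471,428). I'll continue more slowly.

```bash
python3 -m creep '[[255,[-0.1,-3,0],0],[255,[-0.1,-3,0],0],[255,[-0.1,-3,0],0],[255,[-0.1,-3,0],0],[255,[-0.2,-3,0],0],[255,[-0.1,-3,0],0],[255,[-0.2,-3,0],0],[255,[-0.1,-3,0],0]]' 80
python3 -m creep '[[255,[-0.1,-2.5,0],0],[255,[-0.1,-2.5,0],0],[255,[-0.1,-2.5,0],0],[255,[-0.1,-2.5,0],0],[255,[-0.1,-2.5,0],0],[255,[-0.1,-2.5,0],0],[255,[-0.1,-2.5,0],0],[255,[-0.1,-2.5,0],0]]' 80
python3 - <<'E'
from h import *
s=read_state();print(s["time"],s["tool_pos"],s["wrist_force"],s["torque"],s["width"])
p,d=read_camera("side");cv2.imwrite("pics/s5.png",cv2.resize(p[220:410,180:420],None,fx=3,fy=3))
E
```

```text
time: 7.07
tool_pos: [0.5337, -0.1057, 0.0236]
tcp_rot: [1.245, 1.19, -1.241]
wrist_force: [-0.7, 6.3, 6.8]
width: 0.193
time: 7.73
tool_pos: [0.533, -0.1255, 0.0237]
tcp_rot: [1.245, 1.19, -1.241]
wrist_force: [0.2, 6.4, 7.2]
width: 0.197
7.7333 [ 0.53295318 -0.1255139   0.02366969] [0.15238248 6.43396164 7.18792867] [ 0.83762235 -0.07597409  0.024202  ] 0.1967995982105372
```

View pics/s5.png

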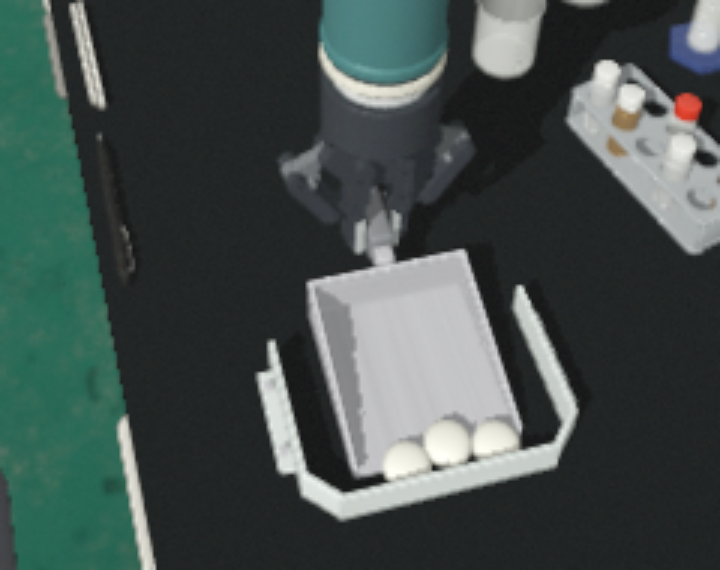

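All three tablets are now lined up between the lip and the back wall. The right one, at (497,440), is close to the scoop's side wall, so I'll measure before going on.

```bash
cat > tab.py <<'E'
from h import *
s=read_state();T=s["tool_pos"];A=R.from_rotvec(s["tcp_rot"]).as_matrix();ex=A[:2,1];ey=np.array([-ex[1],ex[0]])
O=T[:2]-0.095*ey
print("t",s["time"],"tcp",T.round(4),"yaw",np.arctan2(ex[1],ex[0]).round(4),"lip-to-wall",(((O-.06*ey)-[.5237,-.2966])@np.array([.0436,.999])).round(4),s["wrist_force"].round(1))
for n in ["side","scene"]:
    p,d=read_camera(n);P=cloud(n,d)-[0,0,T[2]-.0235]
    h=cv2.cvtColor(p,cv2.COLOR_BGR2HSV)
    m=((p[...,2].astype(int)-p[...,0]>8)&(p.min(2)>110)).astype(np.uint8)
    k,l,st,c=cv2.connectedComponentsWithStats(m)
    rel=P[...,:2]-O; X=rel@ex;Y=rel@ey
    for i in range(1,k):
        q=(l==i)&(np.abs(X)<.08)&(Y>-.12)&(Y<.06)&(P[...,2]>.004)
        if q.sum()<40: continue
        print(n,c[i].round(),st[i,4],"med x,y",np.median(X[q]).round(4),np.median(Y[q]).round(4),"x",np.percentile(X[q],[3,97]).round(4),"y",np.percentile(Y[q],[3,97]).round(4),"top z",np.percentile(P[q][:,2],95).round(4))
E
python3 tab.py
```

```text
t 7.7833 tcp [ 0.5329 -0.1259  0.0237] yaw -0.0452 lip-to-wall 0.0159 [0.8 5.2 7.9]
side [289. 167.] 142 med x,y -0.0466 0.0462 x [-0.0571 -0.0385] y [0.0433 0.0555] top z 0.4147
side [314. 184.] 568 med x,y -0.014 0.0381 x [-0.0479  0.0198] y [0.0293 0.0467] top z 0.4059
side [306. 247.] 180 med x,y -0.0005 0.0586 x [-0.0112  0.0117] y [0.0572 0.0598] top z 0.22
side [329. 369.] 482 med x,y 0.0045 -0.0601 x [-0.0345  0.0437] y [-0.0696 -0.0459] top z 0.0172
scene [400. 175.] 94 med x,y 0.0001 -0.0494 x [-0.0312  0.0469] y [-0.0769 -0.0392] top z 0.0153
```

The tablets span x −0.037 to +0.046 in the scoop frame, inside the ±53 mm walls, and the lip is about 16 mm from the wall. I'll continue.

```bash
python3 -m creep '[[255,[0,-1.5,0],0],[255,[-0.1,-1.5,0],0],[255,[0,-1.5,0],0],[255,[-0.1,-1.5,0],0],[255,[-0.1,-1.5,0],0],[255,[0,-1.5,0],0],[255,[-0.1,-1.5,0],0],[255,[-0.1,-1.5,0],0]]' 80
python3 tab.py | grep -v "0.4\|0.22"
python3 - <<'E'
from h import *
p,d=read_camera("side");cv2.imwrite("pics/s6.png",cv2.resize(p[220:410,180:420],None,fx=3,fy=3))
E
```

```text
time: 8.55
tool_pos: [0.5325, -0.1374, 0.0237]
tcp_rot: [1.245, 1.19, -1.241]
wrist_force: [1.2, 6.6, 7.6]
width: 0.194
```

View pics/s6.png

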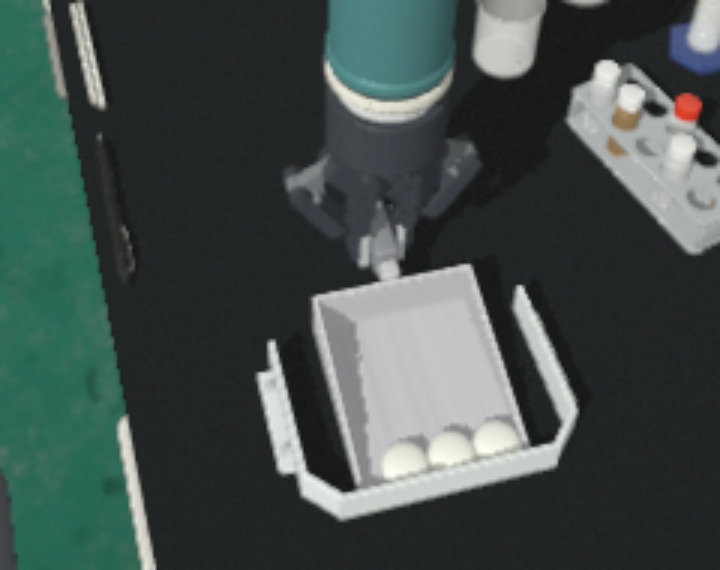

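The tablets seem to be riding onto the lip, and the force has not jumped. I'll go the last few millimetres gently.

```bash
python3 -m creep '[[255,[0,-0.5,0],0],[255,[0,-0.5,0],0],[255,[0,-0.5,0],0],[255,[0,-0.5,0],0],[255,[0,-0.5,0],0],[255,[0,-0.5,0],0],[255,[0,0,0],0],[255,[0,0,0],0]]' 80
python3 tab.py
```

```text
time: 9.37
tool_pos: [0.5324, -0.1404, 0.0237]
tcp_rot: [1.245, 1.19, -1.241]
wrist_force: [0.3, 6.2, 7.7]
width: 0.196
t 9.3667 tcp [ 0.5324 -0.1404  0.0237] yaw -0.0451 lip-to-wall 0.0014 [0.3 6.2 7.7]
side [291. 173.] 149 med x,y -0.0477 0.0472 x [-0.0581 -0.0395] y [0.0443 0.0552] top z 0.4144
side [316. 190.] 583 med x,y -0.0148 0.0381 x [-0.0486  0.0183] y [0.0287 0.0479] top z 0.406
side [308. 253.] 182 med x,y -0.001 0.0586 x [-0.0129  0.0111] y [0.0565 0.0598] top z 0.2208
side [329. 370.] 440 med x,y 0.0035 -0.0475 x [-0.0359  0.0447] y [-0.056  -0.0366] top z 0.0175
scene [398. 175.] 63 med x,y 0.0061 -0.034 x [-0.0323  0.0425] y [-0.0391 -0.0301] top z 0.0153
```

```bash
python3 -m creep '[[255,[0,-0.5,0],0],[255,[0,-0.5,0],0],[255,[0,-0.5,0],0],[255,[0,-0.5,0],0],[255,[0,0,0],0],[255,[0,0,0],0],[255,[0,0,0],0],[255,[0,0,0],0]]' 80
python3 - <<'E'
from h import *
for n,b in (("side",(350,400,290,370)),("scene",(150,215,350,435))):
    p,d=read_camera(n);np.savez(n+"7.npz",p=p,d=d)
    y0,y1,x0,x1=b;cv2.imwrite(f"pics/{n}7.png",cv2.resize(p[y0:y1,x0:x1],None,fx=8,fy=8,interpolation=cv2.INTER_CUBIC))
E
```

```text
time: 10.13
tool_pos: [0.5324, -0.1424, 0.0237]
tcp_rot: [1.245, 1.19, -1.241]
wrist_force: [0.9, 5.5, 8.3]
width: 0.195
```

View pics/scene7.png

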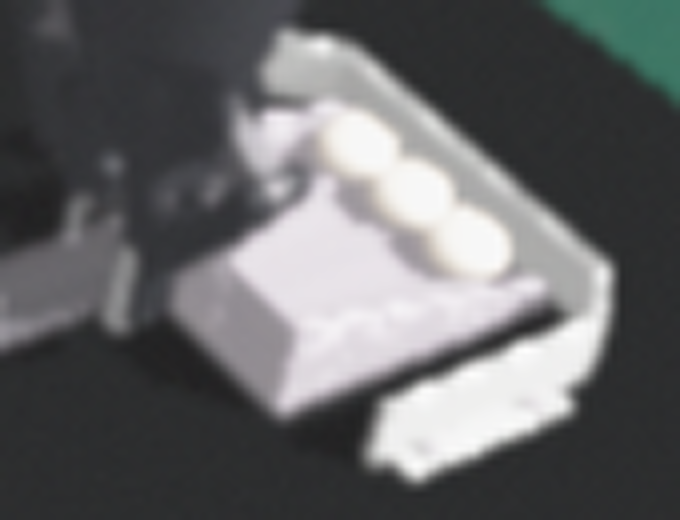

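View pics/side7.png

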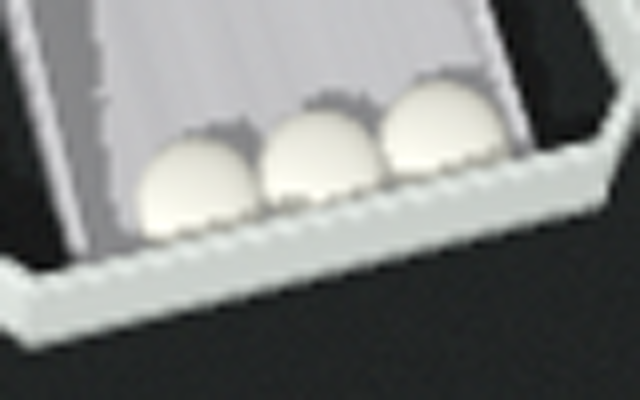

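All three tablets sit on the scoop floor against the back wall, and there is no wall contact force yet. One last nudge, then I'll lift 8 mm slowly and check.

```bash
python3 -m creep '[[255,[0,-0.5,0],0],[255,[0,-0.5,0],0],[255,[0,-0.5,0],0],[255,[0,0,0],0],[255,[0,0,0],0],[255,[0,0,0],0],[255,[0,0,0],0],[255,[0,0,0],0]]' 80
python3 -m creep '[[255,[0,0.5,0.5],0],[255,[0,0.5,1],0],[255,[0,0.5,1],0],[255,[0,0,1],0],[255,[0,0,1.5],0],[255,[0,0,1.5],0],[255,[0,0,1.5],0],[255,[0,0,0],0]]' 80
python3 tab.py
python3 - <<'E'
from h import *
p,d=read_camera("side");cv2.imwrite("pics/s8.png",cv2.resize(p[250:410,240:400],None,fx=3.5,fy=3.5,interpolation=cv2.INTER_CUBIC))
E
```

```text
time: 10.9
tool_pos: [0.5324, -0.1439, 0.0237]
tcp_rot: [1.245, 1.19, -1.241]
wrist_force: [-0.3, 6.5, 8.1]
width: 0.195
time: 11.57
tool_pos: [0.5319, -0.1441, 0.0312]
tcp_rot: [1.242, 1.189, -1.242]
wrist_force: [0.5, 2.2, -2.8]
width: 0.2
t 11.5667 tcp [ 0.5319 -0.1441  0.0312] yaw -0.0445 lip-to-wall -0.0023 [ 0.5  2.2 -2.8]
side [291. 170.] 154 med x,y -0.0482 0.0483 x [-0.0584 -0.0397] y [0.0451 0.0561] top z 0.4144
side [317. 187.] 591 med x,y -0.0139 0.0389 x [-0.0487  0.0183] y [0.0294 0.0485] top z 0.4064
side [309. 252.] 185 med x,y 0.0007 0.0585 x [-0.0117  0.0127] y [0.0571 0.0599] top z 0.2207
side [330. 369.] 505 med x,y 0.0032 -0.0448 x [-0.0364  0.0445] y [-0.0546 -0.0333] top z 0.0167
scene [399. 173.] 62 med x,y 0.005 -0.031 x [-0.0324  0.0435] y [-0.0362 -0.0271] top z 0.0146
```

View pics/s8.png

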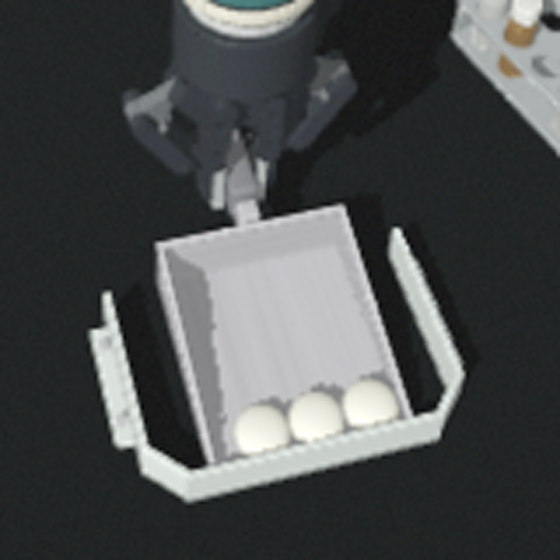

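The tablets rise with the scoop: vertical force −2.8 N, about the scoop plus three tablets. I'll ease 2 mm off the wall and lift.

```bash
python3 -m creep '[[255,[0,0.4,1],0],[255,[0,0.4,2],0],[255,[0,0.4,3],0],[255,[0,0.4,4],0],[255,[0,0.4,5],0],[255,[0,0,5],0],[255,[0,0,4],0],[255,[0,0,2],0]]' 80
python3 tab.py
python3 - <<'E'
from h import *
p,d=read_camera("side");cv2.imwrite("pics/s9.png",cv2.resize(p[230:390,240:400],None,fx=3.5,fy=3.5,interpolation=cv2.INTER_CUBIC))
E
```

```text
time: 12.38
tool_pos: [0.533, -0.1427, 0.0585]
tcp_rot: [1.242, 1.186, -1.241]
wrist_force: [0.2, -0.4, -2.6]
width: 0.197
t 12.3833 tcp [ 0.533  -0.1427  0.0585] yaw -0.044 lip-to-wall -0.0008 [ 0.2 -0.4 -2.6]
side [290. 153.] 164 med x,y -0.0505 0.0493 x [-0.0603 -0.0422] y [0.0459 0.0572] top z 0.4124
side [317. 170.] 652 med x,y -0.0155 0.0393 x [-0.0497  0.0175] y [0.03   0.0489] top z 0.4064
side [310. 240.] 200 med x,y 0.0 0.059 x [-0.0113  0.0108] y [0.0579 0.0599] top z 0.2203
side [331. 361.] 571 med x,y 0.0038 -0.0461 x [-0.036   0.0439] y [-0.0572 -0.0334] top z 0.0169
scene [400. 166.] 64 med x,y 0.0026 -0.0302 x [-0.032   0.0428] y [-0.0373 -0.0273] top z 0.0141
```

View pics/s9.png

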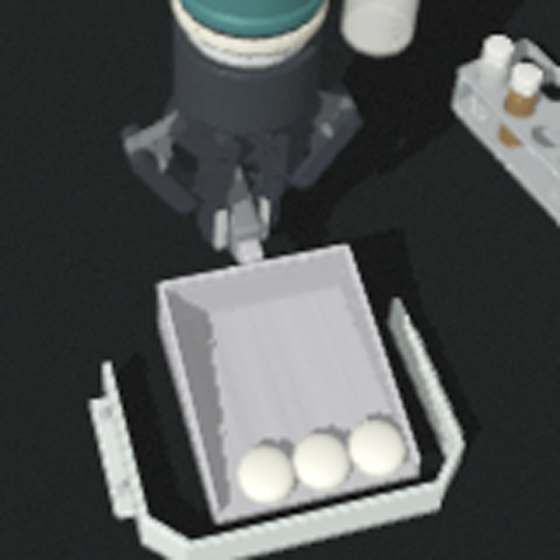

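The scoop is clear of the wall, level, and holds all three tablets. I'll lift smoothly to about 18 cm.

```bash
python3 -m creep '[[255,[0,0,2],0],[255,[0,0,4],0],[255,[0,0,6],0],[255,[0,0,8],0],[255,[0,0,10],0],[255,[0,0,10],0],[255,[0,0,10],0],[255,[0,0,10],0]]' 80
python3 -m creep '[[255,[0,0,10],0],[255,[0,0,10],0],[255,[0,0,10],0],[255,[0,0,10],0],[255,[0,0,10],0],[255,[0,0,10],0],[255,[0,0,9],0],[255,[0,0,7],0]]' 80
python3 -m creep '[[255,[0,0,5],0],[255,[0,0,3],0],[255,[0,0,1],0],[255,[0,0,0],0],[255,[0,0,0],0],[255,[0,0,0],0],[255,[0,0,0],0],[255,[0,0,0],0]]' 80
python3 -m creep '[[255,[0,0,0],0],[255,[0,0,0],0],[255,[0,0,0],0],[255,[0,0,0],0],[255,[0,0,0],0],[255,[0,0,0],0],[255,[0,0,0],0],[255,[0,0,0],0]]' 80
python3 tab.py
python3 - <<'E'
from h import *
p,d=read_camera("side");cv2.imwrite("pics/s10.png",p);P=cloud("side",d)
s=read_state();print(s["joint_vel"].round(4),s["width"])
T=s["tool_pos"];A=R.from_rotvec(s["tcp_rot"]).as_matrix();ex=A[:2,1];ey=np.array([-ex[1],ex[0]]);O=T[:2]-.095*ey
X=(P[...,:2]-O)@ex;Y=(P[...,:2]-O)@ey
m=(np.abs(X)<.048)&(Y>-.058)&(Y<.045)&(P[...,2]>.15)&(P[...,2]<.2)
Q=np.c_[X[m],Y[m],P[m][:,2]]
for a in np.arange(-.06,.045,.015):
    q=Q[(Q[:,1]>a)&(Q[:,1]<a+.015)];print(a.round(3),len(q),np.percentile(q[:,2],[10,50]).round(4) if len(q) else "")
E
```

```text
time: 13.2
tool_pos: [0.5327, -0.1425, 0.1189]
tcp_rot: [1.242, 1.187, -1.241]
wrist_force: [0.1, -0.3, -2.9]
width: 0.196
time: 13.87
tool_pos: [0.5327, -0.1425, 0.1946]
tcp_rot: [1.242, 1.187, -1.241]
wrist_force: [-0.2, -0.1, -2.5]
width: 0.197
time: 14.53
tool_pos: [0.5321, -0.1423, 0.2018]
tcp_rot: [1.241, 1.189, -1.242]
wrist_force: [-0.8, 1.0, -2.1]
width: 0.197
time: 15.2
tool_pos: [0.5323, -0.1424, 0.2023]
tcp_rot: [1.242, 1.188, -1.242]
wrist_force: [-0.2, 0.6, -2.7]
width: 0.197
t 15.2 tcp [ 0.5323 -0.1424  0.2023] yaw -0.0441 lip-to-wall -0.0006 [-0.2  0.6 -2.7]
side [324.  62.] 1196 med x,y -0.0152 0.0393 x [-0.0492  0.0181] y [0.0299 0.049 ] top z 0.4058
side [284.  49.] 254 med x,y -0.0579 0.0505 x [-0.0653 -0.0502] y [0.0474 0.0572] top z 0.4005
side [313. 168.] 310 med x,y -0.0003 0.0588 x [-0.0112  0.0119] y [0.0576 0.0599] top z 0.2202
side [338. 316.] 695 med x,y 0.0032 -0.0464 x [-0.0363  0.0432] y [-0.0571 -0.0339] top z 0.0165
scene [413. 123.] 83 med x,y 0.0013 -0.0309 x [-0.034   0.0433] y [-0.037  -0.0274] top z 0.0146
[-0.0012  0.0003 -0.0005 -0.0006  0.0022 -0.0004] 0.20103176130882502
-0.06 713 [0.1788 0.1895]
-0.045 399 [0.1799 0.193 ]
-0.03 326 [0.1783 0.1796]
-0.015 441 [0.1784 0.1796]
0.0 416 [0.1784 0.1795]
0.015 395 [0.1783 0.1796]
0.03 376 [0.1784 0.1796]
```

View pics/s10.png

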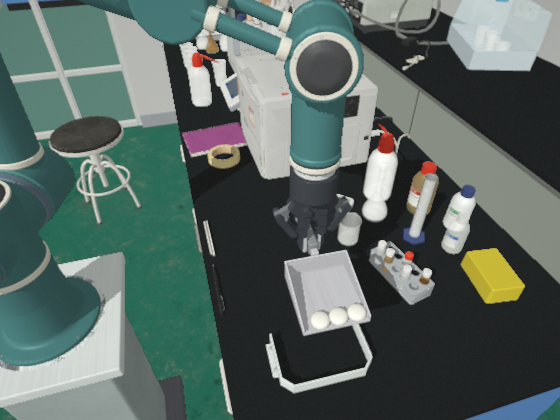

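The scoop hangs in the air at about (325,290), and the three tablets lie at (319,320), (338,316) and (356,312). Its floor is at z≈0.1796 along the whole length, so it is level and still. The fence below is empty, and the bystanders have not visibly moved. I'm handing in.

```bash
python3 -c "
from workcell import *
print(finish_job())"
```

```text
the job is handed in; nothing more can be done
None
```

The scoop is held level and still with all three tablets in it, its bottom about 18 cm above the bench. I handed the job in at about 15 s. `finish_job` gives no verdict, so what follows rests on my own last measurements.

I gripped the handle at 80 N, slid the scoop along the bench to the fence and lined it up. I then pushed in slowly until the back wall stopped the tablets and the lip slipped under them, and lifted straight up.

**Last checks before handing in:**
- **Level:** the bowl floor measured about 179.6 mm along its length where the tablets don't hide it.
- **Tablets:** all three are in the bowl, with centres about 44 mm forward of the scoop's middle. That leaves about 11 mm to the judged limit near the lip.
- **Still and held:** joint speeds were almost zero, the grip opening was steady, and the load was about 2.7 N, which fits the scoop plus three tablets.
- **Bystanders:** no bystander that the last picture shows had visibly moved; the gripper partly hid the timer. I judged this by eye and did not measure it.

**Disagreements between readings:**
- **Tablet position:** the scene camera put the tablets about 15 mm farther back than the side camera. It saw only part of them, so I relied on the side view.
- **Back wall:** my wall estimate was about 2 mm off. The lip went that far past where I expected contact, without a rise in force.

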